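# Lay the boxed lot down for its photograph

## Robot

A 7-joint arm with a two-finger parallel gripper is mounted at the origin on the work surface. World frame = base frame: x ahead of the robot, y to its left, z up, the work surface at z = 0. Lengths are in m, angles in rad, forces in N, time in s.
With the tool pointing down it reaches from about 0.4 to 0.9 m from the base axis. Payload 5.6 kg.
Tool frame: the origin (TCP) lies midway between the tips of the shut fingers; the grasp point (between the pads) lies 19 mm behind it; z points along the fingers, y is the line along which they close (so a half turn about z gives the same grasp; the last joint's range is limited). The gripper opens to 92 mm and grips with 3 to 60 N. Pads are 20 mm wide; open, the fingers measure 128 mm over their backs; the gripper's body (75 mm by 189 mm) begins 69 mm behind the grasp point.
Start: joints at [1.179, 0.468, -0.012, 1.603, 0.006, 1.071, -0.056], TCP at [0.222, -0.611, 0.215] pointing down, gripper open.
Joint ranges: [-2.53, 2.53], [-0.31, 2.02], [-1.57, 1.55], [0.28, 2.44], [-1.29, 4.43], [0.15, 1.84], [-2.92, 2.92]. Speed limits (rad/s): [2.57, 2.57, 3.14, 3.14, 3.14, 3.14, 3.14].

## Interface

Orientations are given as a 3x3 rotation matrix whose columns are the frame's x, y, z axes.
In Python, from station import env, effector, solver, viewer, workorder, search_frame, tip_of gives the robot as it stands. Calls block until the motion is done:
- env.reach(position, orientation): joint-space move of the TCP to a pose.
- env.movel(position, frame=None, rate=0.15): straight line of the TCP; frame=None keeps the orientation; rate is the mean speed in m/s.
- env.goto_joints(angles): joint-space move.
- effector.release() and effector.grasp(squeeze=None): open the fingers fully, or close them until they stop; squeeze is the grip in N (None keeps the last).
- env.pause(seconds).
- solver.inverse_kinematics(position, orientation): joint angles nearest the present ones, or None.
- env.sense(): the state.
- viewer.read_camera(name): name is "side" or "top" or "wrist"; returns (picture, depth): 384x512x3 uint8, red, green, blue; 384x512 float32, m along the optical axis (not along the pixel's ray), 0 where there is no reading.
- viewer.camera_info(name): a dict with "intrinsics" (3x3 intrinsics, pixels), "eye" and "rotation" of the camera in the world; the wrist camera has in their place "T_tool_cam" (4x4, takes a point from camera to tool coordinates, whose origin is the TCP and whose axes are the flange's). Camera axes: x right, y up, looking along -z (the intrinsics and any distortion apply to the point x, -y, -z); pixel columns grow to the right and rows downward; lengths in m; the calibration is good to about 2 mm. A picture is of the moment at which its call begins: read the wrist's pose just before it. camera_info takes no time and is no camera call.
A pose or a line that the arm cannot do raises env.PlanningError and nothing moves.
- workorder.finish_job(): hands the job in; it is judged then, once.
Trained networks look in the newest picture that a camera, given by its name, has taken for a name from the list of things; names that differ only in an ending like _2 or _b are one class to them, and where a whole thing is asked for, a point or a joint stands for the part that bears it (a point fixed in the world has none). Each returns a list of dicts, best first, with "score" (0 to 1); they miss things now and then, are a little off and sometimes report something else, mostly with a low value. They report only what shows in the picture. A call takes as long as a camera call. They do not tell look-alikes from the thing itself.
- search_frame(camera, name): "at" ([x, y, z] in m, in world coordinates, good to about 4 mm: the middle of the surface that is visible of it).
- tip_of(camera, name): "at" ([x, y, z] in m, in world coordinates, good to about 4 mm: a listed point, or the origin of a listed thing).
The state is a dict: "t": time; "joint_positions": joint angles; "joint_velocities": joint speeds; "tau": joint torques, N m; "ee_pos": TCP position; "tcp_rot": TCP orientation; "wrist_force": force on the tool from outside, world axes, zero at the start; "moment": the same for the moment, N m; "gripper_width": finger opening in m; "grasp_force": force on a finger pad.
Only numpy, scipy, OpenCV 4.12 (cv2) and the standard library are available. Lean on these libraries where they do the work, as an engineer would, in place of code of your own. Each camera call takes 0.05 s, during which the arm holds its last target. There are 200 camera calls.

## Task

At the auction cataloguing table, tip over the standing blue brush box with a light push of the fingertips against its label side, up near the top, so that it comes to lie flat, label up, inside the white frame on the mat; do not pinch or lift it, or move it along while it stands. Then, once it lies there, press the camera's red release button down and let it come up again. Leave everything else where it is.

Things in the scene. Friction and masses are not known exactly. Their poses are not given: they have to be found in the camera images.
- brushbox: Blue cloth-covered presentation box standing on end at one end of the mat: 200 tall, 80 wide (its y), 45 thick (its x), about 0.3 kg, rigid and closed. Origin: centre of the end it stands on; z points up the box. The paper label with a red strip is on its -x face; its +x face looks along the mat, towards the middle of the white frame, square to it within a few degrees.
- box_center (a point): Centre of the box, 100 above its foot when it stands. Pushed over towards its +x, the box turns about its lower front edge, passes its balance at 13 degrees (top moved about 45), falls by itself and comes to lie, label up, about in the middle of the frame.
- box_top (a point): Centre of the box's top end, 200 from its foot.
- frame_center (a point): Centre of the white rectangular frame painted on the dark grey mat, on the mat's top face, 4 above the table. x runs along the frame's long side, from the standing box towards the far end; z up. Frame 250 x 140 over the outside of its lines, which are 5 wide (240 x 130 inside). The mat is fixed, 300 x 170 x 4, reaching 165 from here towards the box's end and 135 the other way.
- release (a joint): Travel of the camera's red release button in m: 0 up, 0.006 fully down; counts as pressed beyond 0.0045. Spring-loaded, about 5 N at full travel, returns when let go.
- release_top (a point): Centre of the top face of the red release button, 30 across, on a fixed black housing standing on the table; it is pressed straight down. It may stand to the left or to the right of the mat.
- teabowl: Bystander, not to be disturbed: black glazed open tea bowl, 110 across, 75 high. Origin: centre of its underside.
- sealstone: Bystander, not to be disturbed: cream seal stone standing upright, 30 x 30 x 74 high. Origin: centre of its underside.
- inkstone: Bystander, not to be disturbed: black rectangular inkstone, 130 x 90 x 22 high. Origin: centre of its underside.
- brush1: Bystander, not to be disturbed: writing brush lying flat, pale ochre handle, 250 long, 14 thick. Origin: under the handle, 120 from its rear end; x points to the bristles.
- brush2: Bystander, not to be disturbed: writing brush lying flat, dark red handle, 250 long, 14 thick. Origin: under the handle, 120 from its rear end; x points to the bristles.
Not all that is in view belongs to the job. Of the things that look like the part that bears release, take the one that is farthest from the robot's base at the start. Of the things that look like the brushbox, take the one that is nearest to the robot's base at the start.

How it is judged:
On the way, in this order (a step that is already met when the one before it is completed fails the run):
1. the box lies flat at rest, label up, inside the white frame (angle between brushbox's own x axis and vertical above 3.02159 rad and x of box_center in the frame of frame_center between -0.025 and 0.025 m and y of brushbox in the frame of frame_center between -0.03 and 0.03 m and y of box_top in the frame of frame_center between -0.03 and 0.03 m and linear speed of brushbox below 0.02 m/s and angular speed of brushbox below 0.1 rad/s), for 0.2 s.
2. the red release button is pressed down (value of joint release above 0.0045 m), for 0.05 s.
At the end, for the whole second after the job is handed in: The brush box lies flat (within 7 degrees), label up and at rest, inside the white frame: its centre within 25 mm of the frame's centre lengthwise, the centres of both its ends within 30 mm of the frame's centre line; the release button is up again (all of step 1 and value of joint release below 0.0015 m); the robot touches nothing.
It fails at once if the box is lifted (foot above 60 mm or centre above 125 mm over the table), or carried or shoved along more than 30 mm while still upright (height (world z) of brushbox above 0.06 m or height (world z) of box_center above 0.125 m or (angle between brushbox's own z axis and vertical below 0.2 rad and distance of brushbox from where it was at the start of the episode above 0.03 m)).
It fails at once if the box is squeezed or struck hard: more than 18 N from the fingers (contact force between the fingers and brushbox above 18 N).
It fails at once if the button is pressed before the box lies down (value of joint release above 0.0045 m and not (angle between brushbox's own x axis and vertical above 3.02159 rad)).
It fails at once if a bystander (bowl, seal stone, inkstone or brush) is moved more than 20 mm (distance of any of teabowl, sealstone, inkstone, brush1, brush2 from where it was at the start of the episode above 0.02 m).
It also fails if it takes over 48 s, if anything falls off the work surface, if the arm or the gripper's body presses on something with over 40 N, if the wrist force passes 120 N, or if a joint passes its speed limit or range.

## Working session

There is one attempt and no reset: what is moved stays moved. The work goes in short steps, each a Python script; the robot and the scene stay as the last script left them, time stands still between calls to the robot, and variables do not carry over. Pictures are saved under pics/ and viewed, at most 10 in all, crops included, and the job is handed in when it is done.

```bash
mkdir -p pics; ls; python3 - <<'E'
from station import *
import cv2,numpy as np
s=env.sense();print(s['t'],s['ee_pos'],s['tcp_rot'],s['gripper_width'])
ims=[]
for c in ['top','side']:
    p,d=viewer.read_camera(c);np.savez(f'{c}.npz',p=p,d=d)
    cv2.imwrite(f'pics/{c}0.png',p[:,:,::-1])
    i=viewer.camera_info(c);print(c,{k:np.round(v,3).tolist() if not isinstance(v,str) else v for k,v in i.items()})
    for n in ['brushbox','frame_center','release_top','box_top','teabowl','sealstone','inkstone','brush1']:
        try:
            for f in (search_frame,tip_of):
                print(c,n,f.__name__,[(round(r['score'],2),np.round(r['at'],3).tolist()) for r in f(c,n)])
        except Exception as e: print(n,e)
E
```

```text
pics
0.0 [ 0.22185497 -0.61036149  0.21365589] [[ 9.39813413e-01  3.41687300e-01 -7.33230131e-04]
 [ 3.41688054e-01 -9.39812099e-01  1.57878259e-03]
 [-1.49648586e-04 -1.73429703e-03 -9.99998485e-01]] 0.09188855988659533
top {'intrinsics': [[442.771, 0.0, 254.528], [0.0, 442.771, 194.211], [0.0, 0.0, 1.0]], 'eye': [0.39, -0.017, 1.374], 'rotation': [[-0.022, 0.991, -0.129], [-1.0, -0.024, -0.019], [-0.022, 0.128, 0.992]]}
top brushbox call [(0.98, [0.524, -0.127, 0.202]), (0.69, [0.661, -0.14, 0.202]), (0.56, [0.457, 0.041, 0.206])]
top brushbox call [(0.76, [0.534, -0.128, 0.004]), (0.71, [0.462, 0.042, 0.008]), (0.58, [0.672, -0.144, 0.003])]
top frame_center call [(0.94, [0.577, 0.09, 0.003])]
top frame_center call [(0.93, [0.579, 0.087, 0.006])]
top release_top call [(0.56, [0.375, -0.316, 0.026]), (0.51, [0.472, -0.33, 0.021])]
top release_top call [(0.66, [0.414, -0.251, 0.024]), (0.38, [0.474, -0.336, 0.023])]
top box_top call [(0.92, [0.527, -0.128, 0.199]), (0.56, [0.462, 0.04, 0.203]), (0.56, [0.659, -0.136, 0.2])]
top box_top call [(0.88, [0.533, -0.128, 0.197]), (0.8, [0.
[... 1335 characters left out ...]
0.023]), (0.64, [0.471, -0.33, 0.022]), (0.63, [0.377, -0.313, 0.024])]
side box_top call [(0.81, [0.523, -0.153, 0.148]), (0.8, [0.453, 0.009, 0.139]), (0.6, [0.658, -0.163, 0.137])]
side box_top call [(0.81, [0.466, 0.033, 0.202]), (0.71, [0.533, -0.128, 0.206])]
side teabowl call [(0.77, [0.519, 0.389, 0.049])]
side teabowl call [(0.89, [0.518, 0.38, 0.002])]
side sealstone call [(0.79, [0.7, -0.341, 0.045]), (0.7, [0.603, 0.476, 0.01])]
side sealstone call [(0.73, [0.705, -0.332, -0.001])]
side inkstone call [(0.78, [0.684, 0.344, 0.005])]
side inkstone call [(0.92, [0.686, 0.349, 0.001])]
side brush1 call [(0.68, [0.559, -0.473, 0.01])]
side brush1 call [(0.92, [0.562, -0.472, -0.001])]
```

View pics/top0.png

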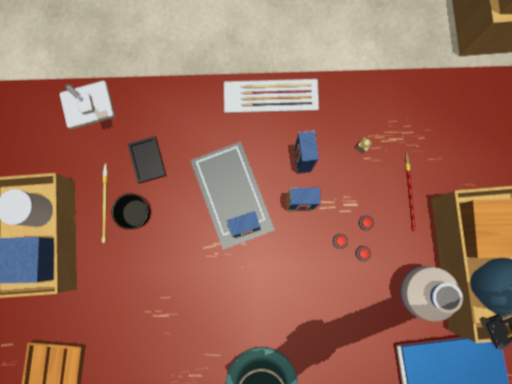

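View pics/side0.png

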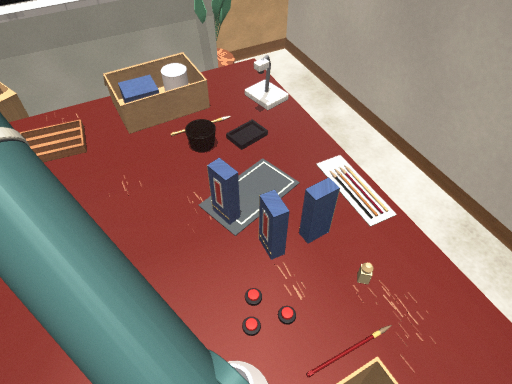

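Three look-alike boxes at top pixels (243,224), (305,198) and (306,152). The first stands on the mat and is nearest the base (0.465 m), so it fits. Three buttons at (340,241), (363,253) and (367,223). The last, at world (0.472,-0.333), is farthest (0.577 m). I'll confirm both in one crop and measure the geometry.

```bash
cat > h.py <<'E'
import numpy as np,cv2
from station import viewer
def cloud(c,d):
    i=viewer.camera_info(c);K=np.array(i['intrinsics']);v,u=np.mgrid[:384,:512]
    P=np.stack([(u-K[0,2])/K[0,0]*d,-(v-K[1,2])/K[1,1]*d,-d],-1)
    return P@np.array(i['rotation']).T+np.array(i['eye'])
def rect(xy):
    r=cv2.minAreaRect(np.float32(xy)*1000);return np.round(r[0],1),np.round(r[1],1),round(r[2],1)
E
python3 - <<'E'
from h import *
z=np.load('top.npz');p,d=z['p'].astype(int),z['d'];W=cloud('top',d)
near=lambda x,y,r:(np.hypot(W[...,0]-x,W[...,1]-y)<r)
top=near(.463,.04,.07)&(W[...,2]>.185)
print('boxtop',rect(W[top][:,:2]),np.median(W[top][:,2]),W[top].mean(0))
sat=p.max(2)-p.min(2)
white=near(.578,.088,.16)&(p.min(2)>150)&(sat<40)&(W[...,2]<.02)
print('frame',white.sum(),rect(W[white][:,:2]),np.median(W[white][:,2]))
mat=near(.578,.088,.2)&(sat<30)&(W[...,2]<.02)&(W[...,2]>-.01)
m=cv2.morphologyEx(mat.astype(np.uint8),cv2.MORPH_OPEN,np.ones((3,3)))>0
print('mat',rect(W[m][:,:2]),np.median(W[m][:,2]))
red=(p[...,0]>180)&(p[...,1]<80)&(W[...,2]>.012)&(W[...,2]<.05)
n,l,st,ce=cv2.connectedComponentsWithStats(red.astype(np.uint8))
for k in range(1,n):
    if st[k,4]>20: q=W[l==k];print('red',ce[k].round(),st[k,4],q.mean(0).round(4),np.median(q[:,2]).round(4))
im=z['p'][130:275,185:385,::-1];cv2.imwrite('pics/crop.png',cv2.resize(im,None,fx=4,fy=4,interpolation=cv2.INTER_CUBIC))
E
```

```text
boxtop (array([465. ,  38.1]), array([45. , 80.6]), 16.8) 0.20434577317247116 [0.46448166 0.03782163 0.20407025]
frame 2217 (array([567.9,  79.7]), array([292. , 164.4]), 19.2) 0.004411560320708885
mat (array([569.5,  81.5]), array([298.3, 168.9]), 19.5) 0.004430331047726499
red [367. 222.] 47 [ 0.4734 -0.3326  0.0214] 0.0212
red [342. 239.] 26 [ 0.4221 -0.2533  0.0223] 0.022
red [365. 252.] 35 [ 0.3817 -0.3208  0.0225] 0.023
```

View pics/crop.png

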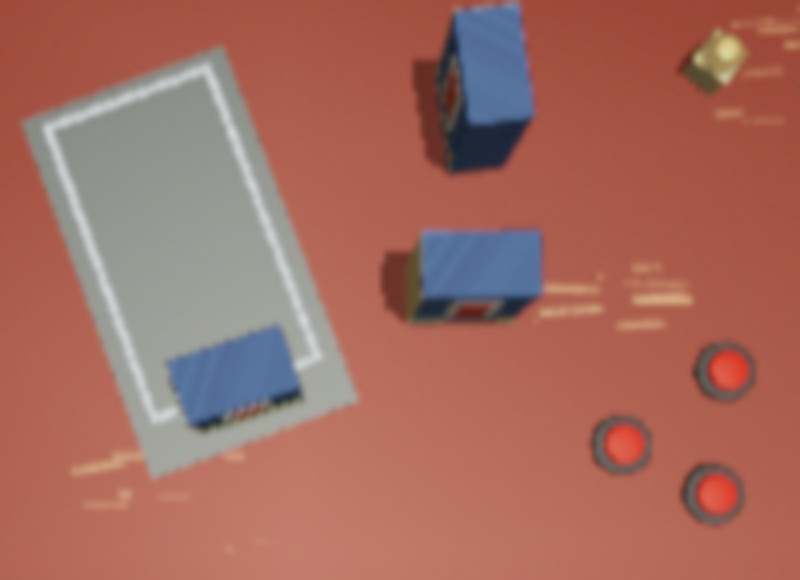

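The crop confirms the choice: the lower-left box stands on the mat with its label facing the robot, and the upper right of the three buttons is farthest out. Box heading is 16.8° and mat heading 19.5°. Predicted lying position in the frame is about (-6,-12) mm, which is inside.

```bash
python3 - <<'E'
from station import *
import numpy as np
th=np.deg2rad(17.0);c,s=np.cos(th),np.sin(th);u=np.array([c,s,0])
R=np.array([[c,s,0],[s,-c,0],[0,0,-1.]])
b=np.array([.4648,.038,.180]);at=lambda o,z:np.r_[(b+o*u)[:2],z]
for o,z in [(-.058,.33),(-.058,.18),(.02,.18)]: print(solver.inverse_kinematics(at(o,z),R))
p=env.sense()['ee_pos']
env.movel([p[0],p[1],.36],rate=.25)
effector.grasp(5)
env.reach(at(-.058,.36),R)
env.movel(at(-.058,.18),R,rate=.15)
q=env.sense();print(q['t'],q['ee_pos'],at(-.058,.18),q['wrist_force'],q['gripper_width'])
E
```

```text
[ 0.5985552  -0.03544955 -0.69585412  1.95823709 -0.02427961  1.21066523
 -1.36252255]
[ 0.49500336  0.16872298 -0.67254441  2.15569703  0.13869844  0.85820444
 -1.53568776]
[ 0.37486708  0.30672225 -0.62163322  1.99669526  0.22542614  0.90538491
 -1.63905546]
7.475 [0.4099289  0.02106459 0.18064635] [0.40933432 0.02104244 0.18      ] [ 0.04019919  0.19227393 -0.39209768] 0.0004900530172514522
```

```bash
python3 - <<'E'
from station import *
import numpy as np
th=np.deg2rad(17.0);u=np.array([np.cos(th),np.sin(th),0])
b=np.array([.4648,.038,.180])
for o in (-.03,-.015,0.,.01,.018):
    env.movel(b+o*u,rate=.04);q=env.sense();print(o,q['t'],np.dot(q['wrist_force'],u).round(2),q['ee_pos'].round(4))
    if o>=0:
        r=tip_of('side','box_top') if viewer.read_camera('side') else 0
        print([(round(x['score'],2),np.round(x['at'],3).tolist()) for x in r])
env.movel(b-.03*u,rate=.15)
env.movel((b-.03*u)+[0,0,.18],rate=.2)
from h import *
p,d=viewer.read_camera('top');np.savez('top1.npz',p=p,d=d);cv2.imwrite('pics/top1.png',cv2.resize(p[100:290,150:420,::-1],None,fx=2.5,fy=2.5))
W=cloud('top',d)
m=(np.hypot(W[...,0]-.58,W[...,1]-.08)<.2)&(abs(W[...,2]-.049)<.008)&(p[...,2].astype(int)>0)
print(rect(W[m][:,:2]),np.median(W[m][:,2]),env.sense()['t'])
E
```

```text
-0.03 8.325 0.48 [0.4358 0.0292 0.1798]
-0.015 8.85 -0.81 [0.4505 0.0337 0.1799]
0.0 9.375 -0.34 [0.4648 0.0382 0.1799]
[(0.8, [0.515, 0.049, 0.198]), (0.79, [0.671, -0.142, 0.197]), (0.61, [0.536, -0.128, 0.202])]
0.01 9.875 0.26 [0.4745 0.0411 0.18  ]
[(0.95, [0.672, -0.142, 0.2]), (0.74, [0.535, -0.126, 0.203]), (0.58, [0.681, 0.102, 0.022])]
0.018 10.325 -1.21 [0.4822 0.0434 0.18  ]
[(0.97, [0.537, -0.128, 0.204]), (0.68, [0.685, 0.1, 0.023])]
(array([581.1,  37.5]), array([274.7, 125.6]), 47.7) 0.04982612370768047 11.9917
```

View pics/top1.png

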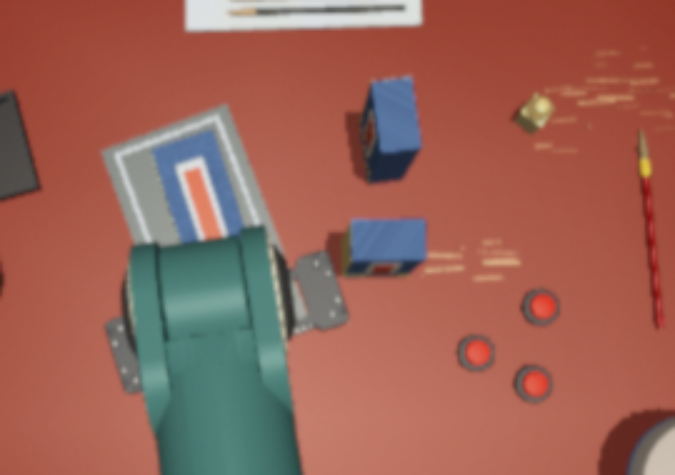

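The box lies label up within the frame lines, at crop pixels (200,185). Next I move over the chosen button and check the box from above, now that the arm is out of the way.

```bash
python3 - <<'E'
from station import *
from h import *
a=np.deg2rad(-35);c,s=np.cos(a),np.sin(a);R=np.array([[c,s,0],[s,-c,0],[0,0,-1.]])
B=np.array([.4728,-.3326,0])
env.reach(B+[0,0,.30],R)
p,d=viewer.read_camera('top');W=cloud('top',d)
m=(np.hypot(W[...,0]-.58,W[...,1]-.08)<.17)&(abs(W[...,2]-.049)<.012)&(W[...,1]>-.05)
r=rect(W[m][:,:2]);print(r,np.median(W[m][:,2]))
t=np.deg2rad(19.5);M=np.array([[np.cos(t),np.sin(t)],[-np.sin(t),np.cos(t)]])
print('in frame',M@(r[0]-[583.6,86.5]))
cv2.imwrite('pics/top2.png',cv2.resize(p[100:290,150:420,::-1],None,fx=2.5,fy=2.5))
for cam in ('top','side'):
    viewer.read_camera(cam);print([(round(x['score'],2),np.round(x['at'],3).tolist()) for x in tip_of(cam,'release_top')])
env.movel(B+[0,0,.05],R,rate=.15)
q=env.sense();print(q['t'],q['ee_pos'],q['wrist_force'])
E
```

```text
(array([588.8,  76.1]), array([200.4,  80.7]), 17.1) 0.049696244923388755
in frame [  1.43014442 -11.53926718]
[(0.63, [0.413, -0.251, 0.029]), (0.52, [0.475, -0.331, 0.021]), (0.42, [0.371, -0.318, 0.025])]
[(0.69, [0.378, -0.317, 0.021]), (0.66, [0.471, -0.331, 0.019]), (0.63, [0.415, -0.247, 0.026])]
15.4333 [ 0.47334371 -0.33293401  0.05079993] [-0.07159695  0.41885966  0.8272824 ]
```

View pics/top2.png

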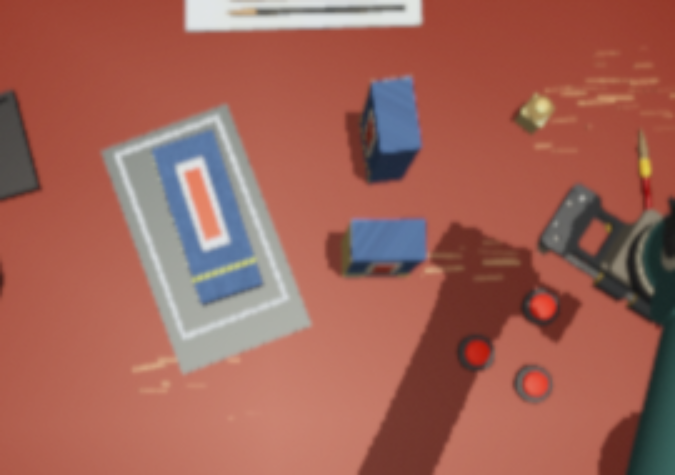

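The box lies at (1,-12) mm in the frame with its ends within about 16 mm of the centre line, at crop pixels (208,215). Now the press.

```bash
python3 - <<'E'
from station import *
import numpy as np
x,y=.4728,-.3326
env.movel([x,y,.030],rate=.05);f0=env.sense()['wrist_force'][2]
for z in np.arange(.025,.0100,-.001):
    env.movel([x,y,z],rate=.02);env.pause(.05)
    q=env.sense();f=np.mean([q['wrist_force'][2]])-f0;print(round(z,4),q['ee_pos'][2].round(4),round(f,2))
    if f>9: break
env.pause(.3);print(env.sense()['wrist_force'][2]-f0,env.sense()['ee_pos'])
env.movel([x,y,.05],rate=.05)
env.movel([x,y,.20],rate=.2)
print(env.sense()['t'],env.sense()['wrist_force'])
E
```

```text
0.025 0.025 -0.98
0.024 0.024 -0.93
0.023 0.023 -1.44
0.022 0.0221 0.07
0.021 0.0211 0.71
0.02 0.0201 1.46
0.019 0.0191 1.5
0.018 0.0181 2.12
0.017 0.0171 3.74
0.016 0.0164 6.51
0.015 0.0163 13.81
12.64114983666036 [ 0.47300854 -0.33272905  0.01630649]
21.4833 [-0.1558165  -0.28105179 -0.4797832 ]
```

The button bottomed out after about 6 mm of travel (stiff stop at z = 0.0163) and was then released.

```bash
python3 - <<'E'
from station import *
env.pause(.3)
print(workorder.finish_job())
E
```

```text
the job is handed in; nothing more can be done
None
```

The job is handed in at about 22 s of the 48 s allowed: the brush box lies label up inside the frame, about (1, -12) mm from its centre, and the farthest release button was pressed to its stop and let go; the hand-in returned no verdict.

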